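Refit the hob knob and hold the igniter in

TASK

On this two-burner gas hob one tap has been left open and the other has lost its knob to cleaning; pressing a tap sparks both burners, so first turn the knob that is still fitted clockwise back to off, its pointer on the red zero mark, and leave it there. Then put the loose knob the right way round on the bare D-shaped spindle, push it fully home, and press knob and spindle right down against the spring, as one holds the igniter in, without turning that tap on. Finish with your fingers still holding it pressed down (do not let go); leave the bowl, the pepper mill and the tin undisturbed.

Things in the scene. Friction and masses are not known exactly. Their poses are not given: they have to be found in the camera images.
- hob: two-burner gas hob fixed in the worktop: steel deck 510 (x) by 300 mm (y), its surface 10 mm above the worktop. Origin: centre of underside, at worktop level. +x points from the control edge (nearest the robot) to the back. The taps stand at hob x = -185, y = +70 and -70 mm; which is the bare one varies. Iron pan supports, top 51 mm above the worktop, begin at hob x = -109 mm.
- fitted_grip (a point): tap with its black knob still on (same shape as the loose knob): point on the turning axis in the middle of the knob's blade, 25 mm above the knob's underside, 43.5 mm above the worktop. +x (turns with the knob) is the pointer direction, z up. Blade top 7 mm above this point, skirt top 17 mm below it.
- fitted_knob (a joint): turn of the fitted knob, rad: 0 = off, an end stop, where the white pointer is on the red zero mark (hob +x direction); grows anticlockwise from above as the tap opens, to 3.4; starts at 0.7 to 1.4. Friction about 0.05 N m; stays where it is left.
- knob: loose black knob, socket down on the worktop beside the hob: skirt 44 mm across, 8 mm high; on it a blade 16 mm thick (y), 40 mm long (x), top 32 mm above the underside. Origin: centre of underside. +x: pointer (white line on the +x half of the blade). About 50 g. D socket on the axis from below, 18 mm deep: radius 5.5 mm, cut by a flat 2 mm from the axis on the +x side.
- knob_nose (a point): pointer end of the loose knob's blade: the foremost face, with the white line down it, 20 mm from the knob's axis along its +x, 20 mm above its underside; same axes as the knob.
- spindle_tip (a point): bare steel tap spindle: centre of its top end, 36.5 mm above the worktop when not pressed. Upright D-shaft, 10 mm diameter, flat 1.5 mm from the axis; the flat faces this point's +x, which at off is hob +x, towards the red zero mark. The top 4 mm taper to half size. The knob fits with 0.5 mm play all round.
- spindle_seat (a point): point on the spindle's axis 18 mm below its tip (moves with it, same axes), 18.5 mm above the worktop when not pressed: the knob's origin coincides with it when the knob is fully home, the knob's +x then along its +x.
- spindle_push (a joint): push travel of the bare spindle, m: 0 = up, 0.005 = fully down at its stop. A spring pushes it up with 4 N at the start of the travel and 8 N at the end.
- spindle_turn (a joint): turn of the bare spindle, rad: 0 = off (its start and end stop), grows anticlockwise up to 3.4; friction about 0.06 N m.
- bowl: small white bowl, 100 mm across, 42 mm high, on the worktop; origin at the centre of its underside; bystander.
- mill: dark pepper mill, 56 mm across, 152 mm high; origin at the centre of its underside; bystander.
- tin: yellow tin, 74 mm across, 110 mm high; origin at the centre of its underside; bystander.
Not all that is in view belongs to the job. What is shaped like the knob but green or yellow is not meant.

How it is judged:
By the outcome, as a careful person would: the job done as asked, in the order asked, and still so for the second after the job is handed in, while the arm keeps its last pose, push and grip.
It also fails if it takes over 72 s, if anything falls off the work surface, if the arm or the gripper's body presses on something with over 40 N, if the wrist force passes 120 N, or if a joint passes its speed limit or range.

ROBOT

A 6-joint arm with a two-finger parallel gripper is mounted at the origin on the work surface. World frame = base frame: x ahead of the robot, y to its left, z up, the work surface at z = 0. Lengths are in m, angles in rad, forces in N, time in s.
With the tool pointing down it reaches from about 0.3 to 0.775 m from the base axis. Payload 14.6 kg.
Tool frame: the origin (TCP) lies at the very end of the fingers, on their centre line; the grasp point (between the pads) lies 19 mm behind it; z points along the fingers, y is the line along which they close (so a half turn about z gives the same grasp; the last joint's range is limited). The gripper opens to 94 mm and grips with 3 to 60 N. Pads are 16 mm wide; open, the fingers measure 119 mm over their backs; the gripper's body (75 mm by 177 mm) begins 78 mm behind the grasp point.
Start: joints at [-1.389, 0.3, 1.521, -0, 1.321, -0.067], TCP at [0.135, -0.533, 0.205] pointing down, gripper open.
Joint ranges: [-3.03, 3.03], [-0.79, 2.21], [0.23, 2.52], [-1.04, 4.18], [0, 3.07], [-2.55, 2.55]. Speed limits (rad/s): [2.22, 2.22, 2.57, 3.14, 3.14, 3.14].

INTERFACE

Orientations are given as a 3x3 rotation matrix whose columns are the frame's x, y, z axes.
In Python, from station import read_state, camera, job_done, silhouettes gives the robot as it stands.
- The arm moves only by the shell command python3 -m inch 'ROWS' [FORCE]. ROWS is JSON, a list that holds one entry, the list of rows, each a list of 7 numbers: the turn, a rotation vector about the tool's x, y, z in rad, then the shift along the tool's x, y, z in mm, then the closure, from -1 (fully open) to 1 (shut), so that 0 is half open. In form: [[[ax, ay, az, tx, ty, tz, gripper], ...]]. A call has 1 to 12 rows; each row shifts and turns the commanded pose from where the row before left it, along the tool's axes as they then stand; what a row does not reach is not made up. A row lasts 1/10 s, in which the tool goes at most 50 mm and 8.59 degrees, less where a joint would pass 70% of its speed; a pose out of reach is approached as far as the arm can. A call is refused whole if a number of a shift passes 50 or a number of a turn 0.15, either way. A call with a gripper value outside its range is refused whole. The fingers move at their own pace and stop on an object; FORCE is the grip in N (left out, the last holds). Time passes only in rows, so rows that do not move let the fingers close. It gives the time, the measured TCP pose, the force, the opening and the grip force at its end, in the units of the state.
- read_state(): the state, without advancing time (a new reading comes with each control period).
- camera(name): name is "scene" or "top" or "wrist"; returns a dict with "color" (420x560x3 uint8, blue, green, red), "vertical_fov" (degrees; the focal length in pixels is half the picture's height over the tangent of half this angle, whatever the lens; pixels are square), "cx", "cy" (the principal point, pixels), "rvec" (rotation vector, rad) and "tvec" (3), from world to camera coordinates, as OpenCV has them. Camera axes: x right, y down, z forward; pixel columns grow to the right and rows downward; lengths in m; the calibration is good to about 2 mm. The wrist camera is an equidistant fisheye: a pixel r from the principal point sees the ray r / f radians off the axis. A picture is of the moment at which its call begins. There is no depth.
- job_done(): hands the job in; it is judged then, once.
Trained networks look in a picture, given as the dict that the camera call returned (one of the last four; its "shot" number tells which), for a name from the list of things; names that differ only in an ending like _2 or _b are one class to them, and where a whole thing is asked for, a point or a joint stands for the part that bears it (a point fixed in the world has none). Each returns a list of dicts, best first, with "confidence" (0 to 1); they miss things now and then, are a little off and sometimes report something else, mostly with a low value. They report only what shows in the picture. A call takes as long as a camera call. They do not tell look-alikes from the thing itself.
- silhouettes(label, picture): "region" (420x560 bool, what is visible of it) and "extent" ([left, top, right, bottom] in pixels, round what is visible of it).
The state is a dict: "t": time; "q": joint angles; "qvel": joint speeds; "joint_efforts": joint torques, N m; "ee_pos": TCP position; "ee_rot": TCP orientation; "wrist_force": force on the tool from outside, world axes, zero at the start; "torque": the same for the moment, N m; "finger_gap": finger opening in m; "finger_force": force on a finger pad.
Only numpy, scipy, OpenCV 4.12 (cv2) and the standard library are available. Lean on these libraries where they do the work, as an engineer would, in place of code of your own. Each camera call takes 0.05 s, during which the arm holds its last target. There are 200 camera calls.

## Working session

There is one attempt and no reset: what is moved stays moved. The work goes in short steps, Python scripts to look and compute and a shell command to move; the robot and the scene stay as the last step left them, time stands still between calls to the robot, and variables do not carry over. Pictures are saved under pics/ and viewed, at most 10 in all, crops included, and the job is handed in when it is done.

```bash
mkdir -p pics; ls; cat > h.py <<'E'
import numpy as np, cv2
from station import read_state, camera, job_done, silhouettes
def cam(n):
    c=camera(n); c['R']=cv2.Rodrigues(np.array(c['rvec'],float))[0]; c['f']=210/np.tan(np.radians(c['vertical_fov'])/2); c['n']=n
    return c
def ray(c,u,v):
    d=np.array([(u-c['cx']),(v-c['cy'])])/c['f']
    if c['n']=='wrist':
        r=np.linalg.norm(d)+1e-12; p=np.r_[d/r*np.sin(r),np.cos(r)]
    else: p=np.r_[d,1]
    return -c['R'].T@np.ravel(c['tvec']), c['R'].T@p
def atz(c,u,v,z):
    o,d=ray(c,u,v); return o+d*(z-o[2])/d[2]
def proj(c,P):
    p=c['R']@np.array(P,float)+np.ravel(c['tvec'])
    if c['n']=='wrist':
        r=np.hypot(p[0],p[1])+1e-12; t=np.arctan2(r,p[2]); q=p[:2]/r*t
    else: q=p[:2]/p[2]
    return q*c['f']+[c['cx'],c['cy']]
E
python3 - <<'E'
from h import *
s=read_state(); print(s)
for n in ['top','scene']:
    c=cam(n); cv2.imwrite(f'pics/{n}0.png',c['color'])
    print(n,c['f'],ray(c,280,210))
    for l in ['hob','knob','fitted_grip','spindle_tip','bowl','mill','tin']:
        for d in silhouettes(l,c):
            e=d['extent']; z={'hob':.01,'knob':.03,'fitted_grip':.05,'spindle_tip':.0365}.get(l,.0)
            print(l,round(d['confidence'],2),e,atz(c,(e[0]+e[2])/2,(e[1]+e[3])/2,z).round(3))
E
```

```text
pics
{'t': 0.0, 'q': array([-1.38858446e+00,  3.00488382e-01,  1.52159663e+00,  1.97377810e-05,
        1.32073314e+00, -6.65964242e-02]), 'qvel': array([-7.22645184e-04,  4.40454714e-04,  1.87375517e-04, -1.35397097e-03,
       -9.62717890e-05,  4.06010295e-04]), 'joint_efforts': array([-2.99245774e-03, -5.31813025e+01, -3.52745390e+01,  7.07251928e-02,
        2.44299212e-02, -7.96303311e-05]), 'ee_pos': array([ 0.13539051, -0.53278797,  0.20487028]), 'ee_rot': array([[ 9.69207782e-01,  2.46244257e-01, -2.03260531e-04],
       [ 2.46244321e-01, -9.69207033e-01,  1.20868166e-03],
       [ 1.00629381e-04, -1.22151542e-03, -9.99999249e-01]]), 'wrist_force': array([ 0.1231174 ,  0.02203775, -0.19035891]), 'torque': array([-0.03449326, -0.02829127, -0.0103272 ]), 'finger_force': 0.0, 'finger_gap': 0.09394805228624212}
top 515.725122367693 (array([0.39504834, 0.03735697, 1.26065739]), array([ 0.15426177, -0.01914024, -0.98792119]))
hob 0.73 [136.6, 266.1, 154.9, 283.9] [0.426 0.332 0.01 ]
hob 0.56 [230.4, 65.1, 370.3, 275.0] [ 0.692 -0.036  0.01 ]
knob 0.69 [134.9, 265.9, 155.6, 285.2] [
[... 362 characters left out ...]
135.1, 180.4] [0.707 0.428 0.   ]
scene 421.8212551530145 (array([1.42410655, 0.41172482, 0.77930442]), array([-0.72644623, -0.32218806, -0.60710971]))
hob 0.84 [123.8, 185.9, 327.2, 345.2] [ 0.776 -0.027  0.01 ]
hob 0.61 [179.5, 151.8, 202.0, 173.3] [ 0.386 -0.394  0.01 ]
knob 0.72 [377.3, 235.0, 391.2, 250.7] [0.541 0.324 0.03 ]
knob 0.65 [390.6, 217.1, 404.7, 233.3] [0.452 0.341 0.03 ]
knob 0.47 [428.4, 237.6, 443.4, 254.9] [0.497 0.451 0.03 ]
fitted_grip 0.71 [242.4, 190.4, 258.0, 205.4] [ 0.535 -0.079  0.05 ]
bowl 0.82 [174.5, 153.7, 206.2, 173.6] [ 0.379 -0.402  0.   ]
mill 0.8 [130.2, 167.6, 156.9, 220.8] [ 0.6   -0.431  0.   ]
tin 0.93 [387.5, 259.2, 427.5, 315.2] [0.644 0.411 0.   ]
```

```bash
python3 - <<'E'
import cv2
a=cv2.imread('pics/top0.png'); 
b=cv2.resize(a[210:310,80:280],None,fx=4,fy=4,interpolation=cv2.INTER_CUBIC)
d=cv2.resize(a[210:290,220:380],None,fx=5,fy=5,interpolation=cv2.INTER_CUBIC)
cv2.imwrite('pics/crop1.png',b);cv2.imwrite('pics/crop2.png',d)
E
```

```text
(no output)
```

View pics/top0.png

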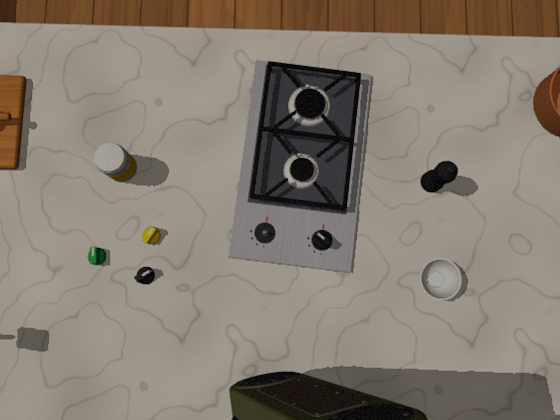

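View pics/crop1.png

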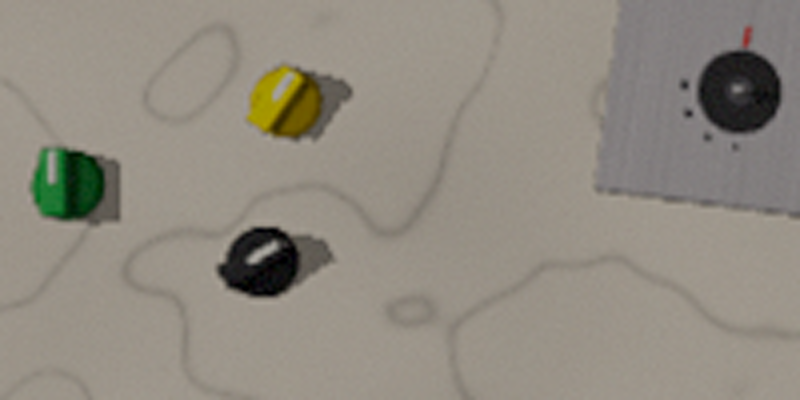

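View pics/crop2.png

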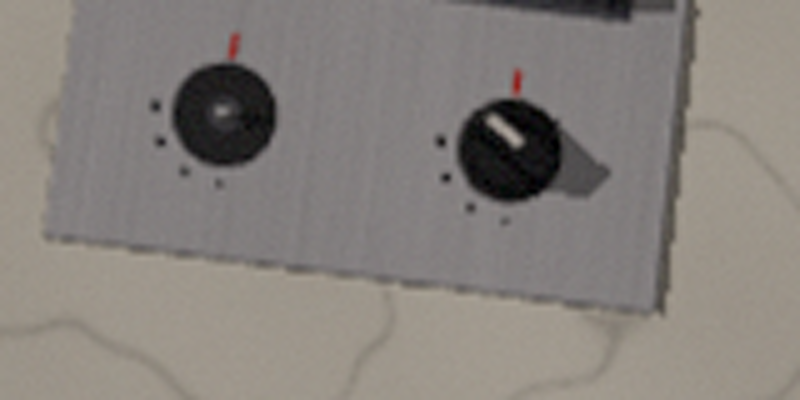

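The top view shows:
- The hob is turned about 7° clockwise, with deck corners at about (257,61), (371,75), (352,271) and (229,258).
- The fitted knob is at (322,240), with its pointer up-left.
- The bare spindle is at (265,233), with its red mark above.
- The loose black knob is at (145,275), with its pointer up-right. The green and yellow knobs are decoys.

```bash
python3 - <<'E'
from h import *
c=cam('top'); g=c['color']
from scipy.optimize import least_squares
px=np.array([[257,61],[371,75],[352,271],[229,258]],float)
H=np.array([[.255,.15],[.255,-.15],[-.255,-.15],[-.255,.15]])
def W(p,h,z): 
    C,S=np.cos(p[2]),np.sin(p[2]); return [p[0]+C*h[0]-S*h[1],p[1]+S*h[0]+C*h[1],z]
r=least_squares(lambda p:np.ravel([proj(c,W(p,h,.01))-q for h,q in zip(H,px)]),[.69,-.03,-.12])
print(r.x,r.fun.round(1))
p=r.x
for n,h in [('bare',(-.185,.07)),('fit',(-.185,-.07))]: print(n,W(p,h,.0365),proj(c,W(p,h,.0365)))
# spindle base dark disc ; red marks
b=g.astype(int); red=((b[...,2]-b[...,1]>50)&(b[...,2]-b[...,0]>50)).astype(np.uint8); red[:, :230]=0;red[:,360:]=0;red[:200]=0
n,l,s,ce=cv2.connectedComponentsWithStats(red)
for i in range(1,n): print('red',ce[i],s[i,4],atz(c,*ce[i],.01))
for u,v,z in [(264.5,233,.012),(321.9,240,.035),(145.5,275.5,.012)]: print(atz(c,u,v,z))
# white line of pointers
def white(x0,y0,x1,y1,z):
    sub=g[y0:y1,x0:x1].min(2); m=(sub>120).astype(np.uint8); ys,xs=np.nonzero(m); print(len(xs))
    w=np.array([atz(c,x+x0,y+y0,z) for x,y in zip(xs,ys)])[:,:2]; m=w.mean(0); u,s,vt=np.linalg.svd(w-m); print('line',m,np.degrees(np.arctan2(*vt[0][::-1])))
white(140,269,152,280,.032); white(315,232,327,243,.05)
E
```

```text
[ 0.7090022  -0.0412666  -0.10248351] [-1.3 -1.2  0.9 -0.8  0.3  1.8  0.1 -0.1]
bare [np.float64(0.532134163483598), np.float64(0.04729240298811706), 0.0365] [265.52109352 232.10060856]
fit [np.float64(0.5178115746485504), np.float64(-0.09197303941976163), 0.0365] [323.7193389  239.17453789]
red [266.28571429 218.57142857] 7 [0.56842996 0.04633124 0.01      ]
red [323. 226.] 5 [ 0.55282639 -0.09285311  0.01      ]
[0.53262946 0.04992834 0.012     ]
[ 0.51589878 -0.08778188  0.035     ]
[0.42502699 0.33209479 0.012     ]
12
line [0.4305679  0.32886634] 127.62621559980067
13
line [ 0.52386377 -0.08370315] -129.34147329625677
```

```bash
cat >> h.py <<'E'
def go(P,yaw,s=None):
    "total shift (mm, tool axes now) and turn az to reach P with tool x at yaw (deg), pointing down"
    s=s or read_state(); R=s['ee_rot']; d=R.T@(np.array(P)-s['ee_pos'])*1e3
    y=np.radians(yaw); D=np.array([[np.cos(y),np.sin(y),0],[np.sin(y),-np.cos(y),0],[0,0,-1]])
    print('shift',d.round(1),'turn',cv2.Rodrigues(R.T@D)[0].ravel().round(3),'pos',s['ee_pos'].round(4),'yaw',np.degrees(np.arctan2(R[1,0],R[0,0])).round(2),'t',round(s['t'],2))
def white(c,box,z,thr=120):
    x0,y0,x1,y1=box; sub=c['color'][y0:y1,x0:x1].min(2); ys,xs=np.nonzero(sub>thr)
    w=np.array([atz(c,x+x0,y+y0,z) for x,y in zip(xs,ys)])[:,:2]; m=w.mean(0); vt=np.linalg.svd(w-m)[2]
    print('line',len(xs),m,np.degrees(np.arctan2(*vt[0][::-1])))
E
python3 -m inch '[[[0,0,0,40,-28,0,-1],[0,0,0,40,-28,0,-1],[0,0,0,40,-28,0,-1],[0,0,0,40,-28,0,-1],[0,0,0,40,-28,0,-1],[0,0,0,40,-28,0,-1],[0,0,0,40,-28,0,-1],[0,0,0,40,-28,0,-1],[0,0,0,40,-28,0,-1],[0,0,0,40,-28,0,-1],[0,0,0,40,-28,0,-1],[0,0,0,40,-28,0,-1]]]'
python3 -m inch '[[[0,0,-0.13,0,0,0,-1],[0,0,-0.13,0,0,0,-1],[0,0,-0.13,0,0,0,-1],[0,0,-0.13,0,0,0,-1],[0,0,-0.12,0,0,0,-1],[0,0,0,0,0,0,-1],[0,0,0,0,0,0,-1]]]'
python3 - <<'E'
from h import *
go((.517,-.09,.1),50.7)
c=cam('wrist'); cv2.imwrite('pics/w1.png',c['color']); print(c['f'],ray(c,280,210))
for l in ['fitted_grip','spindle_tip']:
    for d in silhouettes(l,c): print(l,d['confidence'],d['extent'])
for P in [(.517,-.09,.0505),(.532,.047,.0365)]: print(proj(c,P))
E
```

```text
t: 2.05
ee_pos: [0.519, -0.0873, 0.2056]
ee_rot: [[0.969, 0.246, 0.0], [0.246, -0.969, -0.0], [0.0, 0.0, -1.0]]
wrist_force: [1.3, -0.7, 0.7]
finger_gap: 0.0942
finger_force: 0.0
t: 2.75
ee_pos: [0.5179, -0.0892, 0.2054]
ee_rot: [[0.633, 0.774, -0.0], [0.774, -0.633, 0.0], [-0.0, -0.0, -1.0]]
wrist_force: [-0.6, -0.5, -0.1]
finger_gap: 0.0939
finger_force: 0.0
shift [ -1.2  -0.2 105.4] turn [-0.  0.  0.] pos [ 0.5179 -0.0892  0.2054] yaw 50.72 t 2.75
325.19226210127806 (array([ 0.56854621, -0.0272608 ,  0.38442707]), array([-0.16114133, -0.1942153 , -0.96763314]))
fitted_grip 0.66 [260.6, 176.6, 299.8, 223.8]
fitted_grip 0.49 [460.0, 254.7, 532.4, 299.0]
spindle_tip 0.35 [22.1, 0.7, 52.7, 32.8]
spindle_tip 0.31 [258.4, 177.2, 300.7, 220.6]
[280.41315658 204.60853358]
[210.04629485  96.85964536]
```

View pics/w1.png

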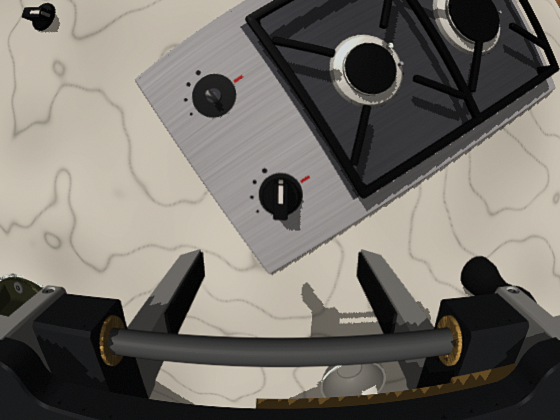

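The wrist view shows the fitted knob at (280,195), its pointer lying nearly along tool x. The bare spindle and its disc are at (213,97), with red marks at (305,180) and (238,78).

```bash
python3 - <<'E'
from h import *
c=cam('wrist'); g=c['color']
a=cv2.resize(g[150:240,240:320],None,fx=5,fy=5,interpolation=cv2.INTER_CUBIC)
b=cv2.resize(g[55:145,175:255],None,fx=5,fy=5,interpolation=cv2.INTER_CUBIC)
cv2.imwrite('pics/c3.png',np.hstack([b,a]))
white(c,(270,178,292,208),.0505)
b=g.astype(int); red=((b[...,2]-b[...,1]>50)&(b[...,2]-b[...,0]>50)).astype(np.uint8); red[240:]=0; red[:,330:]=0
n,l,s,ce=cv2.connectedComponentsWithStats(red)
for i in range(1,n):
    if s[i,4]<5: continue
    print('red',ce[i],s[i,4],atz(c,*ce[i],.01))
    ys,xs=np.nonzero(l==i); w=np.array([atz(c,x,y,.01)[:2] for x,y in zip(xs,ys)]); vt=np.linalg.svd(w-w.mean(0))[2]; print(np.degrees(np.arctan2(*vt[0][::-1])))
for u,v in [(136,81),(271,273)]: print('corner',atz(c,u,v,.01))
E
```

```text
line 75 [ 0.52426647 -0.08118606] -128.71233962675578
red [237.96875  78.3125 ] 32 [0.56713568 0.04794692 0.01      ]
174.07963872104034
red [304.66666667 178.83333333] 30 [ 0.55223902 -0.091433    0.01      ]
173.8249746215067
corner [0.47377229 0.13300979 0.01      ]
corner [ 0.44508232 -0.15932751  0.01      ]
```

View pics/c3.png

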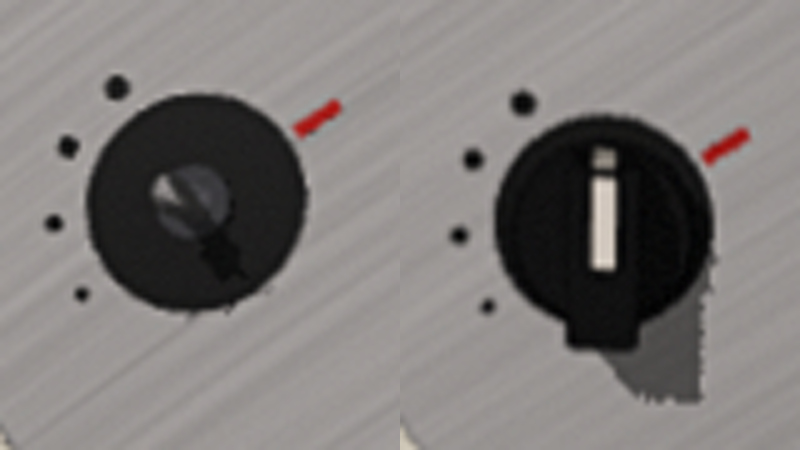

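```bash
python3 - <<'E'
from h import *
c=cam('wrist')
print('disc',atz(c,214.4,95.5,.012),'skirt',atz(c,281,193.6,.024))
print('tip',atz(c,175+197/5,55+190/5,.0365), atz(c,175+193/5,55+200/5,.0365))
p=(.0,)
y=np.radians(-6); u=np.array([np.cos(y),np.sin(y)]); v=np.array([-u[1],u[0]])
co=np.array([[.47377,.13301],[.44508,-.15933]])
for q,h in zip(co,[(-.255,.15),(-.255,-.15)]):
    o=q-h[0]*u-h[1]*v; print('from corner: bare',o-.185*u+.07*v,'fit',o-.185*u-.07*v)
for q in [(.56714,.04795),(.55224,-.09143)]: print('mark dist ->axis if 35mm', np.array(q)-.0355*u)
a=np.radians(51.3); print('line perp offset', 'at s=11mm:',np.array([.52427,-.08119])-.011*np.array([np.cos(a),np.sin(a)]))
t=cam('top')
for P in [(.532,.0515,.012),(.5165,-.0885,.0265)]: print(proj(t,P))
E
```

```text
disc [0.53396035 0.05004866 0.012     ] skirt [ 0.52151916 -0.08546077  0.024     ]
tip [0.5379677  0.04708542 0.0365    ] [0.5359256  0.04597817 0.0365    ]
from corner: bare [0.53502426 0.04613126] fit [ 0.52039027 -0.09310181]
from corner: bare [0.53769279 0.05214782] fit [ 0.52305881 -0.08708524]
mark dist ->axis if 35mm [0.53183447 0.05166076]
mark dist ->axis if 35mm [ 0.51693447 -0.08771924]
line perp offset at s=11mm: [ 0.51739233 -0.08977473]
[263.84836238 233.24494201]
[321.83742339 240.09687702]
```

```bash

python3 -m inch '[[[0,0,0,0,0,45,-1],[0,0,0,0,0,45,-1],[0,0,0.01,0,0,10,-1],[0,0,0,0,0,0,-1]]]'
python3 - <<'E'
from h import *
c=cam('wrist'); g=c['color']
go((.518,-.089,.031),51.3)
d=silhouettes('fitted_grip',c); print([(x['confidence'],x['extent']) for x in d])
p=proj(c,(.518,-.089,.03)).astype(int); print(p, 'tip',proj(c,(.535,.049,.0365)))
x0,y0=p[0]-40,p[1]-60
a=cv2.resize(g[y0:y0+120,x0:x0+80],None,fx=5,fy=5,interpolation=cv2.INTER_CUBIC)
q=proj(c,(.535,.049,.0365)).astype(int)
X,Y=max(0,q[0]-40),max(0,q[1]-60); b=cv2.resize(g[Y:Y+120,X:X+80],None,fx=5,fy=5,interpolation=cv2.INTER_CUBIC)
print(x0,y0,X,Y); cv2.imwrite('pics/c4.png',np.hstack([b,a])); np.save('c4.npy',g)
E
```

```text
t: 3.45
ee_pos: [0.5176, -0.0891, 0.105]
ee_rot: [[0.639, 0.769, -0.002], [0.769, -0.639, 0.001], [-0.001, -0.002, -1.0]]
wrist_force: [-0.3, -0.3, 0.6]
finger_gap: 0.0939
finger_force: 0.0
shift [-0.1 -0.6 75.6] turn [ 0.001 -0.    -0.017] pos [ 0.5185 -0.0893  0.1066] yaw 50.33 t 3.5
[(0.87, [254.4, 195.9, 307.3, 256.4])]
[281 225] tip [183.55346911  82.10468336]
241 165 143 22
```

View pics/c4.png

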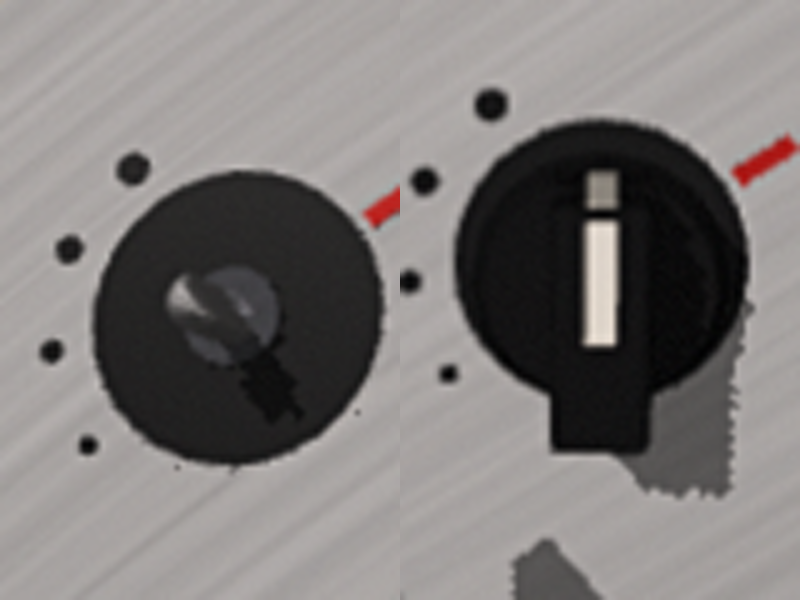

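```bash
python3 - <<'E'
from h import *
c=cam('wrist')
A=atz(c,281,207.4,.0505);B=atz(c,281,255.4,.0505); print(A,B,(A+B)/2,np.linalg.norm(A-B),np.degrees(np.arctan2(*(A-B)[1::-1])))
print('skirt',atz(c,241+200/5,165+262/5,.0265))
print('disc',atz(c,143+238/5,22+318/5,.011),'tip',atz(c,143+187/5,22+298/5,.0365))
L=[np.array([600,u])for u in()]
white(c,(270,205,292,236),.0505)
for P in [(.5175,-.0895,.0505),(.533,.049,.011),(.533,.049,.0365)]: print((proj(c,P)-[143,22])*5)
E
```

```text
[ 0.53235004 -0.07388195  0.0505    ] [ 0.50766508 -0.10374913  0.0505    ] [ 0.52000756 -0.08881554  0.0505    ] 0.03874784103900928 50.426570923980755
skirt [ 0.5231083  -0.08517964  0.0265    ]
disc [0.53545312 0.05041056 0.011     ] tip [0.53465275 0.05149511 0.0365    ]
line 156 [ 0.52449267 -0.0805169 ] -130.6062806044856
[ 680.24462601 1063.09609124]
[232.50307832 333.42227052]
[188.92312674 316.24222379]
```

```bash

python3 -m inch '[[[0,0,0,1,0.5,35,-1],[0,0,0,0,0,25,-1],[0,0,0,0,0,12,-1],[0,0,0,0,0,2,-1],[0,0,0,0,0,0,-1]]]'
python3 -m inch '[[[0,0,0,0,0,0,1],[0,0,0,0,0,0,1],[0,0,0,0,0,0,1],[0,0,0,0,0,0,1],[0,0,0,0,0,0,1],[0,0,0,0,0,0,1],[0,0,0,0,0,0,1],[0,0,0,0,0,0,1]]]' 8
python3 -c "
from h import *
go((.52,-.0888,.031),50.4); s=read_state(); print(s['torque'],s['wrist_force'])"
```

```text
t: 4.1
ee_pos: [0.5197, -0.0889, 0.0327]
ee_rot: [[0.638, 0.77, 0.002], [0.77, -0.638, -0.0], [0.001, 0.001, -1.0]]
wrist_force: [0.5, -0.4, -0.0]
finger_gap: 0.094
finger_force: 0.0
t: 4.9
ee_pos: [0.5189, -0.0887, 0.0314]
ee_rot: [[0.638, 0.77, -0.0], [0.77, -0.638, 0.0], [-0.0, -0.0, -1.0]]
wrist_force: [0.1, 0.6, 0.6]
finger_gap: 0.0334
finger_force: 0.0
shift [0.7 0.9 0.4] turn [-0.     0.    -0.001] pos [ 0.5189 -0.0887  0.0314] yaw 50.35 t 4.9
[-0.05182089 -0.00345201 -0.05348264] [0.08929009 0.62872882 0.57572048]
```

Still closing; continue.

```bash

python3 -m inch '[[[0,0,0,0,0,0,1],[0,0,0,0,0,0,1],[0,0,0,0,0,0,1],[0,0,0,0,0,0,1],[0,0,0,0,0,0,1]]]' 8
python3 -c "
from h import *
go((.52,-.0888,.031),50.4); s=read_state(); print(s['torque'],s['wrist_force'],s['ee_rot'].T@s['wrist_force'])"
```

```text
t: 5.4
ee_pos: [0.5184, -0.0884, 0.0314]
ee_rot: [[0.638, 0.77, -0.001], [0.77, -0.638, 0.001], [-0.0, -0.001, -1.0]]
wrist_force: [-4.5, 3.1, 3.6]
finger_gap: 0.0161
finger_force: 8.0
shift [0.7 1.4 0.4] turn [-0.001  0.    -0.001] pos [ 0.5184 -0.0884  0.0314] yaw 50.35 t 5.4
[ 0.55285364  0.88369382 -0.02633922] [-4.50025371  3.0720711   3.62653889] [-0.50739571 -5.43027672 -3.6188856 ]
```

```bash

python3 -m inch '[[[0,0,0,0,-0.8,0,1],[0,0,0.03,0,0,0,1],[0,0,0.06,0,0,0,1],[0,0,0.08,0,0,0,1],[0,0,0.08,0,0,0,1],[0,0,0,0,0,0,1]]]' 12
python3 -c "
from h import *
go((.52,-.0888,.031),-6); s=read_state(); print(s['torque'],s['ee_rot'].T@s['wrist_force'])"
```

```text
t: 6.0
ee_pos: [0.5182, -0.0882, 0.0314]
ee_rot: [[0.809, 0.587, -0.0], [0.587, -0.809, 0.0], [-0.0, -0.0, -1.0]]
wrist_force: [-2.7, 1.4, 2.4]
finger_gap: 0.0159
finger_force: 12.0
shift [1.1 1.5 0.4] turn [-0.     0.     0.732] pos [ 0.5182 -0.0882  0.0314] yaw 35.96 t 6.0
[ 0.30829632  0.45809696 -0.04319819] [-1.41446266 -2.73203555 -2.3571855 ]
```

```bash

python3 -m inch '[[[0,0,0.08,0,-0.3,0,1],[0,0,0.1,0,0,0,1],[0,0,0.1,0,0,0,1],[0,0,0.1,0,0,0,1],[0,0,0.1,0,0,0,1],[0,0,0.1,0,0,0,1],[0,0,0.05,0,0,0,1],[0,0,0.04,0,0,0,1],[0,0,0,0,0,0,1]]]' 12
python3 -c "
from h import *
go((.52,-.0888,.031),-6); s=read_state(); print(s['torque'],s['ee_rot'].T@s['wrist_force'])"
```

```text
t: 6.9
ee_pos: [0.518, -0.0874, 0.0314]
ee_rot: [[0.999, -0.04, -0.0], [-0.04, -0.999, 0.001], [-0.001, -0.001, -1.0]]
wrist_force: [-3.4, 6.7, 3.0]
finger_gap: 0.0158
finger_force: 12.0
shift [2.1 1.3 0.4] turn [-0.001  0.001  0.065] pos [ 0.518  -0.0874  0.0314] yaw -2.29 t 6.9
[ 1.0706062   0.50764079 -0.05279017] [-3.63036127 -6.60339977 -2.9584192 ]
```

```bash

python3 -m inch '[[[0,0,0.02,-0.3,-0.7,0,1],[0,0,0.02,0,0,0,1],[0,0,0.025,0,0,0,1],[0,0,0,0,0,0,1]]]' 12
python3 -c "
from h import *
go((.52,-.0888,.031),-6); s=read_state(); print(s['torque'],s['ee_rot'].T@s['wrist_force'])"
python3 -m inch '[[[0,0,0.02,0,0,0,1],[0,0,0.02,0,0,0,1],[0,0,0,0,0,0,1]]]' 12
python3 -c "
from h import *
go((.52,-.0888,.031),-6); s=read_state(); print(s['torque'],s['ee_rot'].T@s['wrist_force'])"
```

```text
t: 7.3
ee_pos: [0.5179, -0.0873, 0.0314]
ee_rot: [[0.994, -0.107, 0.0], [-0.107, -0.994, 0.0], [0.0, -0.0, -1.0]]
wrist_force: [-0.6, 1.1, -0.1]
finger_gap: 0.0156
finger_force: 12.0
shift [2.2 1.3 0.4] turn [-0.    -0.    -0.002] pos [ 0.5179 -0.0873  0.0314] yaw -6.14 t 7.3
[ 0.29523014  0.09064545 -0.04363364] [-0.71447635 -1.07431266  0.12168305]
t: 7.6
ee_pos: [0.5178, -0.0873, 0.0315]
ee_rot: [[0.989, -0.146, -0.0], [-0.146, -0.989, -0.0], [-0.0, 0.0, -1.0]]
wrist_force: [-0.9, 1.0, 1.0]
finger_gap: 0.016
finger_force: 12.0
shift [2.4 1.2 0.5] turn [ 0.     0.    -0.042] pos [ 0.5178 -0.0873  0.0315] yaw -8.42 t 7.6
[0.23997416 0.20390822 0.32556168] [-1.02289114 -0.83801195 -1.00953689]
```

```bash

python3 -m inch '[[[0,0,-0.025,0,0,0,1],[0,0,0,0,0,0,0],[0,0,0,0,0,0,0],[0,0,0,0,0,0,0],[0,0,0,0,0,0,0],[0,0,0,0,0,-10,0],[0,0,0,0,0,-40,0],[0,0,0,0,0,-45,0],[0,0,0,0,0,-45,0],[0,0,0,0,0,-40,-0.5],[0,0,0,0,0,0,-1]]]' 12
python3 - <<'E'
from h import *
c=cam('wrist'); g=c['color']
go((.425,.3315,.2),127.6)
p=proj(c,(.518,-.087,.0505)).astype(int); x0,y0=p-[40,40]; 
cv2.imwrite('pics/c5.png',cv2.resize(g[y0:y0+80,x0:x0+80],None,fx=6,fy=6,interpolation=cv2.INTER_CUBIC)); white(c,(p[0]-15,p[1]-25,p[0]+15,p[1]+5),.0505); print(p,proj(c,(.535,-.0888,.0505)))
b=g.astype(int); red=((b[...,2]-b[...,1]>50)&(b[...,2]-b[...,0]>50)).astype(np.uint8); red[240:]=0
n,l,s,ce=cv2.connectedComponentsWithStats(red)
for i in range(1,n):
    if s[i,4]>8: print('red',ce[i],s[i,4],atz(c,*ce[i],.01))
E
```

```text
t: 8.7
ee_pos: [0.5196, -0.0877, 0.2178]
ee_rot: [[0.993, -0.121, 0.009], [-0.121, -0.993, -0.002], [0.01, 0.001, -1.0]]
wrist_force: [1.3, 1.0, 0.3]
finger_gap: 0.0598
finger_force: 0.0
shift [-143.7 -404.6   13.4] turn [ 6.000e-03 -2.000e-03 -2.348e+00] pos [ 0.5187 -0.0875  0.2144] yaw -6.94 t 8.75
line 85 [ 0.52946752 -0.08691743] -158.13243648217525
[279 203] [279.07254497 188.38672669]
red [279.54054054 168.37837838] 37 [ 0.55184277 -0.09130342  0.01      ]
red [166.96551724 171.65517241] 29 [0.56713128 0.04820059 0.01      ]
```

View pics/c5.png

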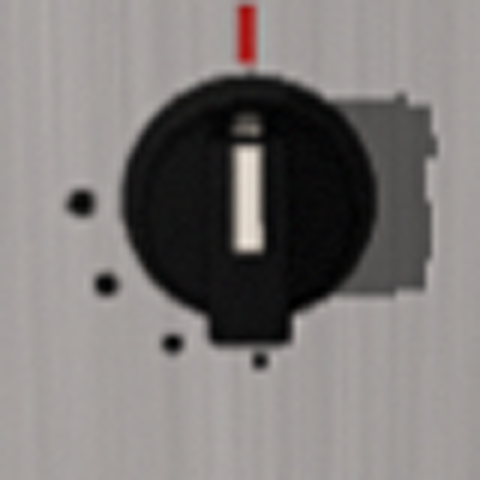

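The crop shows the fitted knob's white pointer (about pixel 247,195) in line with the red mark (247,35), so that tap is off. Next is the loose knob.

```bash

python3 -m inch '[[[0,0,-0.14,0,0,0,-1],[0,0,-0.14,0,0,0,-1],[0,0,-0.14,0,0,0,-1],[0,0,-0.14,0,0,0,-1],[0,0,-0.14,0,0,0,-1],[0,0,-0.14,0,0,0,-1],[0,0,-0.14,0,0,0,-1],[0,0,-0.14,0,0,0,-1],[0,0,-0.14,0,0,0,-1],[0,0,-0.14,0,0,0,-1],[0,0,-0.14,0,0,0,-1],[0,0,-0.14,0,0,0,-1]]]' | head -3
python3 -m inch '[[[0,0,-0.14,0,0,0,-1],[0,0,-0.14,0,0,0,-1],[0,0,-0.14,0,0,0,-1],[0,0,-0.14,0,0,0,-1],[0,0,-0.1,0,0,0,-1],[0,0,0,0,0,0,-1]]]' | head -3
python3 -c "
from h import *
go((.425,.3315,.2),127.6)"
```

```text
t: 9.95
ee_pos: [0.5173, -0.0872, 0.2102]
ee_rot: [[0.006, 1.0, -0.002], [1.0, -0.006, 0.0], [0.0, -0.002, -1.0]]
t: 10.55
ee_pos: [0.5174, -0.0872, 0.2104]
ee_rot: [[-0.605, 0.796, -0.002], [0.796, 0.605, 0.0], [0.001, -0.001, -1.0]]
shift [389.3 179.7  10.7] turn [-0.001 -0.001 -0.007] pos [ 0.5174 -0.0872  0.2104] yaw 127.21 t 10.55
```

```bash

python3 -m inch '[[[0,0,0,39,18,0,-1],[0,0,0,39,18,0,-1],[0,0,0,39,18,0,-1],[0,0,0,39,18,0,-1],[0,0,0,39,18,0,-1],[0,0,0,39,18,0,-1],[0,0,0,39,18,0,-1],[0,0,0,39,18,0,-1],[0,0,0,39,18,20,-1],[0,0,0,38,18,40,-1],[0,0,0,0,0,40,-1],[0,0,0,0,0,0,-1]]]' | head -3
python3 - <<'E'
from h import *
c=cam('wrist'); g=c['color']
go((.425,.3315,.2),127.6)
d=silhouettes('knob',c); print([(x['confidence'],x['extent']) for x in d])
p=proj(c,(.425,.3315,.032)).astype(int); x0,y0=p-[50,60]; print(x0,y0)
cv2.imwrite('pics/c6.png',cv2.resize(g[y0:y0+120,x0:x0+100],None,fx=5,fy=5,interpolation=cv2.INTER_CUBIC))
E
```

```text
t: 11.75
ee_pos: [0.425, 0.3249, 0.1119]
ee_rot: [[-0.603, 0.798, -0.008], [0.798, 0.603, -0.005], [0.001, -0.009, -1.0]]
shift [  6.1   2.1 -84.8] turn [-0.005 -0.    -0.01 ] pos [0.4266 0.3251 0.1152] yaw 127.02 t 11.8
[(0.83, [389.7, 110.8, 439.2, 157.2]), (0.65, [266.5, 184.1, 318.5, 244.1]), (0.65, [338.6, 253.6, 367.2, 304.6])]
236 159
```

View pics/c6.png

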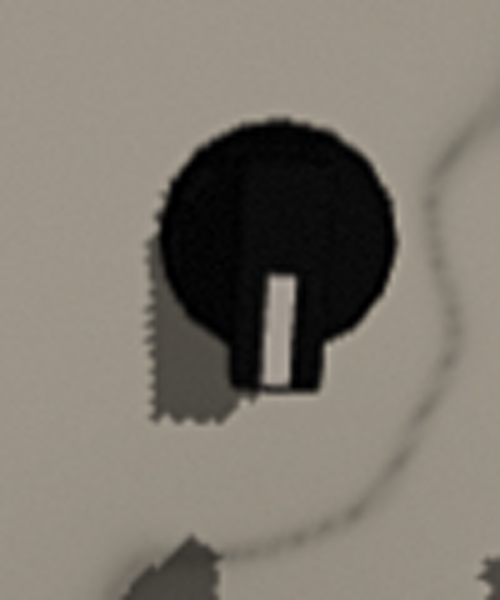

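```bash
python3 - <<'E'
from h import *
c=cam('wrist'); g=c['color'].astype(float).mean(2)
f=lambda u,v:atz(c,236+u/5,159+v/5,.032)[:2]
n=f(275,389); t=f(282,274); a=n-t; L=np.linalg.norm(a); a/=L
s1=f(232,389);s2=f(321,390); m=(s1+s2)/2
print('nose',n,'len',L,'yaw',np.degrees(np.arctan2(a[1],a[0])),'edge',np.linalg.norm(s1-s2),m,'perp yaw',np.degrees(np.arctan2(*(s2-s1)[::-1]))-90)
print('axis',m-.02*a, 'skirt',atz(c,236+279/5,159+234/5,.008))
go((*(m-.02*a),.014),np.degrees(np.arctan2(a[1],a[0]))+180)
E
```

```text
nose [0.4418197  0.32105286] len 0.02053879780448215 yaw -55.69204276599302 edge 0.015345353612883191 [0.4420905  0.32113734] perp yaw -53.66216791857339
axis [0.43081768 0.33765774] skirt [0.42981246 0.33901385 0.008     ]
shift [  8.2   8.9 104.6] turn [0.001 0.    0.047] pos [0.4285 0.3256 0.1186] yaw 127.0 t 11.9
```

```bash
python3 -m inch '[[[0,0,0.03,0,0,0,-1],[0,0,0,0,0,0,-1],[0,0,0,0,0,0,-1],[0,0,0,0,0,0,-1]]]' | head -3
python3 - <<'E'
from h import *
go((.43,.335,.014),126)
c=cam('wrist'); g=c['color']; p=proj(c,(.429,.336,.032)).astype(int)
go((.43,.335,.014),126)
x0,y0=p-[50,50]; sub=g[y0:y0+100,x0:x0+100]
m=(sub.max(2)<45).astype(np.uint8); n,l,s,ce=cv2.connectedComponentsWithStats(m); i=1+s[1:,4].argmax(); print(s[i],ce[i],x0,y0)
w=(sub.min(2)>100)&(cv2.morphologyEx((l==i).astype(np.uint8),cv2.MORPH_CLOSE,np.ones((13,13)))>0)
n,l2,s2,ce2=cv2.connectedComponentsWithStats(w.astype(np.uint8)); j=1+s2[1:,4].argmax(); print(s2[j])
r=cv2.minAreaRect(np.argwhere(l2==j)[:,::-1].astype(np.float32)); b=cv2.boxPoints(r)+[x0,y0]; W=np.array([atz(c,*q,.032)[:2] for q in b]); print(W.round(4).tolist())
pts=np.array([atz(c,q[1]+x0,q[0]+y0,.032)[:2] for q in np.argwhere(l2==j)]); vt=np.linalg.svd(pts-pts.mean(0))[2][0]; print('centre',pts.mean(0),np.degrees(np.arctan2(vt[1],vt[0])))
cv2.imwrite('pics/c7.png',np.hstack([cv2.resize(sub,None,fx=4,fy=4),np.clip(cv2.resize(sub,None,fx=4,fy=4).astype(int)*4,0,255).astype(np.uint8)]))
E
```

```text
t: 12.3
ee_pos: [0.4282, 0.3257, 0.1179]
ee_rot: [[-0.579, 0.815, 0.001], [0.815, 0.579, 0.001], [-0.0, 0.001, -1.0]]
shift [  6.5   6.7 103.9] turn [ 0.001  0.    -0.011] pos [0.4282 0.3257 0.1179] yaw 125.4 t 12.3
shift [  6.4   6.9 103.6] turn [ 0.001  0.    -0.01 ] pos [0.428  0.3257 0.1176] yaw 125.41 t 12.35
[  25   17   47   53 1630] [47.78282209 39.52269939] 238 164
[ 46  47   6  21 105]
[[0.4337, 0.3213], [0.4244, 0.3367], [0.4279, 0.3388], [0.4373, 0.3234]]
centre [0.43083358 0.33013248] -58.281525364735415
```

View pics/c7.png

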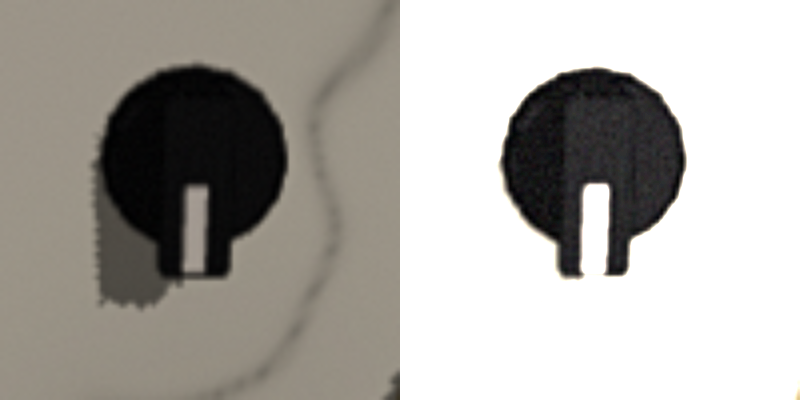

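```bash
python3 - <<'E'
from h import *
c=cam('wrist')
f=lambda u,v:atz(c,238+u/4,164+v/4,.032)[:2]
n=f(195,276); r=f(201,97); a=n-r; y=np.degrees(np.arctan2(a[1],a[0])); print(n,r,np.linalg.norm(a),y,(n+r)/2)
l=f(196,185);n2=f(195,270);a=n2-l;print('line yaw',np.degrees(np.arctan2(a[1],a[0])))
l=f(165,130);n2=f(160,265);a=n2-l;print('edge yaw',np.degrees(np.arctan2(a[1],a[0])))
print('skirt',atz(c,238+194/4,164+157/4,.008))
go((*((n+r)/2),.02),y+180)
E
```

```text
[0.43711286 0.32165921] [0.41535282 0.35400963] 0.0389878041972554 -56.073824793670234 [0.42623284 0.33783442]
line yaw -54.867773289309746
edge yaw -56.672095544581175
skirt [0.42530665 0.33844308 0.008     ]
shift [10.8  5.6 97.4] turn [ 0.001 -0.     0.026] pos [0.4279 0.3258 0.1174] yaw 125.41 t 12.4
```

```bash

python3 -m inch '[[[0,0,0.02,5,3,0,-1],[0,0,0,6,2.6,0,-1],[0,0,0,0,0,35,-1],[0,0,0,0,0,30,-1],[0,0,0,0,0,20,-1],[0,0,0,0,0,10,0],[0,0,0,0,0,0,0],[0,0,0,0,0,0,0],[0,0,0,0,0,0,0]]]'
python3 -c "
from h import *
go((.426,.3378,.0115),123.9)"
```

```text
t: 13.3
ee_pos: [0.4266, 0.3385, 0.0232]
ee_rot: [[-0.563, 0.826, 0.002], [0.826, 0.563, 0.001], [0.0, 0.002, -1.0]]
wrist_force: [-0.5, 0.5, 0.4]
finger_gap: 0.0654
finger_force: 0.0
shift [-0.2 -1.  11.7] turn [ 0.002 -0.     0.006] pos [0.4266 0.3385 0.0232] yaw 124.27 t 13.3
```

```bash

python3 -m inch '[[[0,0,0,0,0,10,0],[0,0,0,0,0,1.5,1],[0,0,0,0,0,0,1],[0,0,0,0,0,0,1],[0,0,0,0,0,0,1],[0,0,0,0,0,0,1],[0,0,0,0,0,0,1],[0,0,0,0,0,0,1],[0,0,0,0,0,0,1],[0,0,0,0,0,0,1]]]' 25
python3 -c "
from h import *
go((.426,.3378,.0115),123.9); s=read_state(); print(s['ee_rot'].T@s['wrist_force'])"
```

```text
t: 14.3
ee_pos: [0.4262, 0.3381, 0.0106]
ee_rot: [[-0.563, 0.826, 0.0], [0.826, 0.563, 0.0], [-0.0, 0.0, -1.0]]
wrist_force: [-0.5, -0.7, 2.5]
finger_gap: 0.016
finger_force: 25.0
shift [-0.1 -0.3 -0.9] turn [0.    0.    0.006] pos [0.4262 0.3381 0.0106] yaw 124.26 t 14.3
[-0.3078676  -0.83274288 -2.48158839]
```

```bash

python3 -m inch '[[[0,0,0,0,0,-10,1],[0,0,0,0,0,-35,1],[0,0,0,0,0,-35,1],[0,0,0,0,0,-30,1],[0,0,-0.13,0,0,0,1],[0,0,-0.13,0,0,0,1],[0,0,-0.13,0,0,0,1],[0,0,-0.13,0,0,0,1],[0,0,-0.13,0,0,0,1],[0,0,-0.13,0,0,0,1],[0,0,-0.085,0,0,0,1],[0,0,0,0,0,0,1]]]'
python3 -c "
from h import *
go((.533,.052,.12),173.8); s=read_state(); print(s['ee_rot'].T@s['wrist_force'])"
```

```text
t: 15.5
ee_pos: [0.4261, 0.338, 0.121]
ee_rot: [[-0.994, 0.106, 0.0], [0.106, 0.994, 0.0], [-0.0, 0.0, -1.0]]
wrist_force: [-0.2, 0.1, -1.2]
finger_gap: 0.0157
finger_force: 25.0
shift [-136.7 -273.     1. ] turn [0.    0.    0.002] pos [0.4261 0.338  0.121 ] yaw 173.9 t 15.5
[0.21839589 0.02827978 1.20643381]
```

```bash

python3 -m inch '[[[0,0,0,-13.7,-27.3,0,1],[0,0,0,-13.7,-27.3,0,1],[0,0,0,-13.7,-27.3,0,1],[0,0,0,-13.7,-27.3,0,1],[0,0,0,-13.7,-27.3,0,1],[0,0,0,-13.7,-27.3,0,1],[0,0,0,-13.7,-27.3,0,1],[0,0,0,-13.7,-27.3,0,1],[0,0,0,-13.7,-27.3,0,1],[0,0,0,-13.4,-27.3,25,1],[0,0,0,0,0,30,1],[0,0,0,0,0,0,1]]]'|head -2
python3 -m inch '[[[0,0,0,0,0,0,1],[0,0,0,0,0,0,1],[0,0,0,0,0,0,1]]]'|head -2
python3 - <<'E'
from h import *
go((.533,.052,.055),173.8)
c=cam('wrist'); g=c['color']; p=proj(c,(.533,.052,.0365)).astype(int); print('wrist tip',p)
x0,y0=max(0,p[0]-65),max(0,p[1]-75); A=cv2.resize(g[y0:y0+150,x0:x0+130],(520,600),interpolation=cv2.INTER_CUBIC); print(x0,y0)
s=cam('scene'); q=proj(s,(.533,.052,.045)).astype(int); print('scene',q, proj(s,(.533,.052,.0365)),proj(s,(.533,.052,.0445)))
a,b=q-[14,30]; B=cv2.resize(s['color'][b:b+60,a:a+28],(280,600),interpolation=cv2.INTER_CUBIC); print(a,b)
cv2.imwrite('pics/c8.png',np.hstack([A,B]))
E
```

```text
t: 16.7
ee_pos: [0.5308, 0.0512, 0.0626]
t: 17.0
ee_pos: [0.5332, 0.0524, 0.0669]
shift [ 0.2 -0.5 11.9] turn [0.    0.002 0.001] pos [0.5332 0.0524 0.0669] yaw 173.84 t 17.0
wrist tip [279 247]
214 172
scene [291 210] [291.24684728 212.63635882] [291.31753768 210.42883861]
277 180
```

View pics/c8.png

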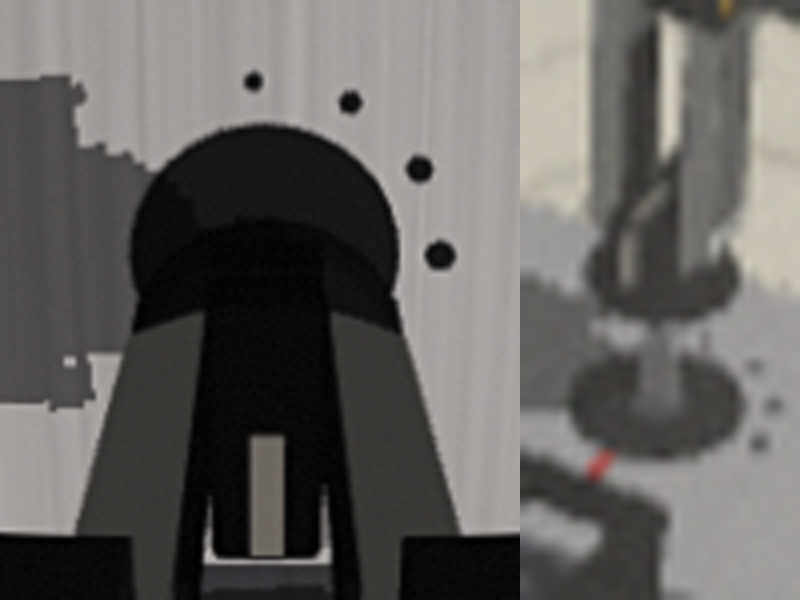

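The wrist half shows the held knob centred over the disc left to right, with the skirt and disc both at about x=265. The scene half shows the knob straight above the spindle (662 against 657 in the crop), pointer towards the red mark. I'll descend slowly.

```bash

python3 -m inch '[[[0,0,0,0,0,8,1],[0,0,0,0,0,6,1],[0,0,0,0,0,3,1],[0,0,0,0,0,2,1],[0,0,0,0,0,1,1],[0,0,0,0,0,0,1],[0,0,0,0,0,0,1]]]' 30
python3 -c "
from h import *
go((.533,.052,.0291),173.8); s=read_state(); print(s['ee_rot'].T@s['wrist_force'],s['torque'])"
```

```text
t: 17.8
ee_pos: [0.5327, 0.0519, 0.0456]
ee_rot: [[-0.994, 0.108, 0.0], [0.108, 0.994, 0.0], [-0.0, 0.0, -1.0]]
wrist_force: [-0.1, 0.3, -0.2]
finger_gap: 0.0159
finger_force: 30.0
shift [-0.3  0.1 16.5] turn [0. 0. 0.] pos [0.5327 0.0519 0.0456] yaw 173.82 t 17.8
[0.10443852 0.31099443 0.23617957] [ 0.08260324 -0.11982976  0.00123191]
```

```bash

python3 -m inch '[[[0,0,0,0,0,1,1],[0,0,0,0,0,1,1],[0,0,0,0,0,1,1],[0,0,0,0,0,0,1]]]' 30
python3 -c "
from h import *
go((.533,.052,.0291),173.8); s=read_state(); print(s['ee_rot'].T@s['wrist_force'],s['torque'])"
python3 -m inch '[[[0,0,0,0,0,1,1],[0,0,0,0,0,1,1],[0,0,0,0,0,0,1]]]' 30
python3 -c "
from h import *
go((.533,.052,.0291),173.8); s=read_state(); print(s['ee_rot'].T@s['wrist_force'],s['torque'])"
```

```text
t: 18.2
ee_pos: [0.5328, 0.0519, 0.0425]
ee_rot: [[-0.994, 0.108, 0.0], [0.108, 0.994, -0.0], [-0.0, 0.0, -1.0]]
wrist_force: [0.4, -0.6, -0.5]
finger_gap: 0.016
finger_force: 30.0
shift [-0.2  0.1 13.4] turn [0. 0. 0.] pos [0.5328 0.0519 0.0425] yaw 173.82 t 18.2
[-0.42456186 -0.57876105  0.50684459] [ 0.02414943 -0.38431234  0.05005199]
t: 18.5
ee_pos: [0.5328, 0.0519, 0.0405]
ee_rot: [[-0.994, 0.108, 0.0], [0.108, 0.994, 0.0], [-0.0, 0.0, -1.0]]
wrist_force: [1.4, 0.4, -0.6]
finger_gap: 0.0157
finger_force: 30.0
shift [-0.2  0.1 11.4] turn [0. 0. 0.] pos [0.5328 0.0519 0.0405] yaw 173.82 t 18.5
[-1.37097987  0.56568866  0.61870374] [-0.03816447 -0.55968496  0.00304145]
```

```bash

python3 -m inch '[[[0,0,0,-0.3,0,2,1],[0,0,0,0,0,2,1],[0,0,0,0,0,2,1],[0,0,0,0,0,2,1],[0,0,0,0,0,0,1]]]' 30
python3 -c "
from h import *
go((.533,.052,.0291),173.8); s=read_state(); print(s['ee_rot'].T@s['wrist_force'],s['torque'])"
python3 -m inch '[[[0,0,0,0,0,1,1],[0,0,0,0,0,1,1],[0,0,0,0,0,1,1],[0,0,0,0,0,0,1]]]' 30
python3 -c "
from h import *
go((.533,.052,.0291),173.8); s=read_state(); print(s['ee_rot'].T@s['wrist_force'],s['torque'])"
```

```text
t: 19.0
ee_pos: [0.5329, 0.0519, 0.0322]
ee_rot: [[-0.994, 0.108, -0.0], [0.108, 0.994, -0.0], [0.0, -0.0, -1.0]]
wrist_force: [0.9, -0.7, -1.4]
finger_gap: 0.0158
finger_force: 30.0
shift [-0.1  0.1  3.1] turn [-0. -0.  0.] pos [0.5329 0.0519 0.0322] yaw 173.83 t 19.0
[-0.98684325 -0.6286113   1.42363639] [ 0.00780016 -0.39016842 -0.02713084]
t: 19.4
ee_pos: [0.5329, 0.0519, 0.0293]
ee_rot: [[-0.994, 0.108, -0.0], [0.108, 0.994, 0.0], [0.0, -0.0, -1.0]]
wrist_force: [0.3, -0.4, -1.0]
finger_gap: 0.0156
finger_force: 30.0
shift [-0.1  0.1  0.2] turn [-0. -0.  0.] pos [0.5329 0.0519 0.0293] yaw 173.82 t 19.4
[-0.3776627  -0.39190011  0.95424985] [ 0.03068141 -0.24526759  0.03316206]
```

```bash

python3 -m inch '[[[0,0,0,0,0,1,1],[0,0,0,0,0,1,1],[0,0,0,0,0,0,1]]]' 50 | sed -n 2,4p
python3 -m inch '[[[0,0,0,0,0,1,1],[0,0,0,0,0,1,1],[0,0,0,0,0,0,1]]]' 50| sed -n 2,4p
python3 -m inch '[[[0,0,0,0,0,0.7,1],[0,0,0,0,0,0.7,1],[0,0,0,0,0,0,1],[0,0,0,0,0,0,1]]]' 50| sed -n 2,4p
```

```text
ee_pos: [0.533, 0.0519, 0.0276]
ee_rot: [[-0.994, 0.108, 0.0], [0.108, 0.994, 0.0], [-0.0, 0.0, -1.0]]
wrist_force: [-1.9, -0.2, 4.5]
ee_pos: [0.533, 0.0519, 0.0256]
ee_rot: [[-0.994, 0.108, 0.0], [0.108, 0.994, 0.0], [-0.0, 0.0, -1.0]]
wrist_force: [-0.5, -0.0, 5.4]
ee_pos: [0.5331, 0.0519, 0.0243]
ee_rot: [[-0.994, 0.108, 0.0], [0.108, 0.994, 0.0], [-0.0, 0.0, -1.0]]
wrist_force: [-2.4, 0.8, 6.5]
```

```bash

for i in 1; do python3 -m inch '[[[0,0,0,0,0,0.5,1],[0,0,0,0,0,0,1],[0,0,0,0,0,0,1]]]' 50| sed -n 2,4p; done
python3 -m inch '[[[0,0,0,0,0,0.5,1],[0,0,0,0,0,0,1],[0,0,0,0,0,0,1]]]' 50| sed -n 2,4p
python3 -c "
from h import *
go((.533,.052,.0241),173.8); s=read_state(); print(s['ee_rot'].T@s['wrist_force'],s['torque'],s['finger_gap'])"
```

```text
ee_pos: [0.5331, 0.0519, 0.0239]
ee_rot: [[-0.994, 0.108, 0.0], [0.108, 0.994, -0.0], [-0.0, 0.0, -1.0]]
wrist_force: [-1.7, -0.6, 7.6]
ee_pos: [0.5332, 0.0519, 0.0236]
ee_rot: [[-0.994, 0.108, 0.001], [0.108, 0.994, 0.0], [-0.001, 0.0, -1.0]]
wrist_force: [-3.3, -0.1, 9.4]
shift [ 0.2  0.1 -0.5] turn [0.    0.001 0.   ] pos [0.5332 0.0519 0.0236] yaw 173.82 t 21.0
[ 3.3076342  -0.42640186 -9.39592491] [0.06311616 0.32056003 0.04122559] 0.0158943101026057
```

```bash

python3 -m inch '[[[0,0,0,0.2,0,0.5,1],[0,0,0,0,0,0.5,1],[0,0,0,0,0,0,1],[0,0,0,0,0,0,1],[0,0,0,0,0,0,1]]]' 50| sed -n 2,4p
python3 -c "
from h import *
go((.533,.052,.0241),173.8); s=read_state(); print(s['ee_rot'].T@s['wrist_force'],s['torque'],s['finger_gap'])"
```

```text
ee_pos: [0.5333, 0.0519, 0.0233]
ee_rot: [[-0.994, 0.108, 0.002], [0.108, 0.994, 0.0], [-0.002, 0.0, -1.0]]
wrist_force: [-4.8, -0.8, 17.6]
shift [ 0.3  0.1 -0.8] turn [0.    0.002 0.   ] pos [0.5333 0.0519 0.0233] yaw 173.82 t 21.5
[  4.64766933  -1.33279217 -17.60248098] [-0.04237711  0.81437704  0.06287897] 0.015484283405402432
```

```bash
python3 -c "
from station import job_done; print(job_done())"
```

```text
the job is handed in; nothing more can be done
None
```

The job is handed in; the result did not come back. The fitted knob is back at off, and the loose knob is seated on the bare spindle and held down at its stop at about 18 N; seating and press were judged from forces and heights, with no final picture.

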